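# Clip the snap hook onto the tether eye

### The arm

A 6-joint arm with a two-finger parallel gripper is mounted at the origin on a cart in front of the work surface, level with it; the furniture and walls round the work are solid. World frame = base frame: x ahead of the robot, y to its left, z up, the work surface at z = 0. Lengths are in m, angles in rad, forces in N, time in s.
With the tool pointing down it reaches from about 0.4 to 0.825 m from the base axis. Payload 7 kg.
Tool frame: the origin (TCP) lies at the very end of the fingers, on their centre line; the grasp point (between the pads) lies 19 mm behind it (tcp_to_grasp is the distance from the TCP to the grasp point, in m); x points along the fingers, z is the direction in which the jaws open and shut, and the axes are right-handed (so a half turn about x gives the same grasp; the last joint's range is limited). The gripper opens to 88 mm and grips with 3 to 60 N. Pads are 19 mm wide; open, the fingers measure 130 mm over their backs; the gripper's body (78 mm by 193 mm) begins 47 mm behind the grasp point.
Start: joints at [-0.865, 0.359, 0.012, 0, -1.224, -0.288], TCP at [0.274, -0.617, 0.206] pointing down, gripper open.
Joint ranges: [-3.07, 3.07], [-1.43, 2.12], [-1.02, 1.25], [-3.03, 1.67], [-3.05, -0], [-3.03, 3.03]. Speed limits (rad/s): [2.39, 2.39, 3.01, 3.14, 3.14, 3.14].

### API

Orientations are given as [roll, pitch, yaw] about the fixed x, y, z axes, in that order (R = Rz(yaw) Ry(pitch) Rx(roll)).
In Python, from station import get_state, grab_frame, job_done, tcp_to_grasp gives the robot as it stands. The module is installed in compiled form; this text tells all that it offers.
- The arm moves only by the shell command python3 -m crank 'ROWS' [FORCE]. ROWS is JSON, a list of rows, each a list of 7 numbers: the shift along the tool's x, y, z in m, then the turn, a rotation vector about the tool's x, y, z in rad, then the opening, from 0 (shut) to 1 (fully open). In form: [[x, y, z, wx, wy, wz, fingers], ...]. A call has 1 to 10 rows; each row is the pose to reach, as a shift and turn from the pose commanded when the call began, along the tool's axes at that moment; what a row does not reach only later rows make up. A row lasts 1/8 s, in which the tool goes at most 62.5 mm and 10.7 degrees, less where a joint would pass 70% of its speed; a pose out of reach is approached as far as the arm can. A call with a gripper value outside its range is refused whole. The fingers move at their own pace and stop on an object; FORCE is the grip in N (left out, the last holds). Time passes only in rows, so rows that repeat a pose let the fingers close. It gives the time, the measured TCP pose, the force and the opening at its end, in the units of the state.
- get_state(): the state, without advancing time (a new reading comes with each control period).
- grab_frame(name): name is "scene" or "top" or "wrist"; returns a dict with "pixels" (400x640x3 uint8, red, green, blue), "vfov" (degrees; the focal length in pixels is half the picture's height over the tangent of half this angle, whatever the lens; pixels are square), "cx", "cy" (the principal point, pixels), "k1" (the pictures are not rectified: a ray, as slopes to the right and down, at radius r is drawn at 1 + k1 r^2 times it, then the intrinsics apply), "extrinsics" (4x4, takes a point from world to camera coordinates). Camera axes: x right, y up, looking along -z (the intrinsics and any distortion apply to the point x, -y, -z); pixel columns grow to the right and rows downward; lengths in m; the calibration is good to about 2 mm. A picture is of the moment at which its call begins. There is no depth.
- job_done(): hands the job in, once; it reports no verdict.
The state is a dict: "t": time; "q": joint angles; "qd": joint speeds; "joint_efforts": joint torques, N m; "eef_pos": TCP position; "ee_rot": TCP orientation; "force": force on the tool from outside, world axes, zero at the start; "moment": the same for the moment, N m; "width": finger opening in m.
Only numpy, scipy, OpenCV 4.12 (cv2) and the standard library are available. Lean on these libraries where they do the work, as an engineer would, in place of code of your own. Each camera call takes 0.05 s, during which the arm holds its last target.

### The job

Take the snap hook out of its wooden rest, set its gate on the crossbar of the metal eye and press it down until the bar has passed and the gate has sprung shut behind it. Then tug it upward against the closed gate with about 5 N to prove it is caught, and leave it hanging from the bar. The eye's height is not known exactly, so work by feel: never load the eye with more than about 20 N, and do not disturb the things lying around.

Things in the scene. Friction and masses are not known exactly. Their poses are not given: they have to be found in the camera images.
- snap_hook: Loose steel snap hook, ~0.17 kg, upright, mouth down, in the slot of the rest. Flat loop of 10 mm round bar in its xz plane; z up, x along the gate, y its thickness. Origin: middle of the mouth, on the closed gate's centre line. The eye's bar must meet the gate at x = 0 (6 mm off at most). Upright sides: inner faces x = -26 and +12 mm, outer -36 and +22, lower ends z = -5 mm
- hook_crown (a point): Top of the inside of the loop: the crown's underside, 45 mm above the snap hook's origin (x = y = 0), rigid. The hook finally hangs here on the bar. With the bar's top against it the bar's axis is 41 mm above the closed gate
- hook_tab (a point): Middle of the black ribbed grip tab on top of the snap hook, 75 mm above its origin; hook's axes. Tab 36 mm along x, 14 mm along y (grasp across this from above), 34 mm high (17 mm up and down from here); a 12 mm wide steel neck and the loop follow below it. Lift at least 40 mm straight up to leave the slot
- gate (a joint): Sprung gate, 5 mm rod, 36 mm long, hinged at x = -28 mm, z = 0 of the hook, free end at x = +8. 0 rad = shut (cannot swing outward), grows as it is pushed up into the loop, to 1.35. Opening it at x = 0 takes 2 N at first, 5 N at most. An 8 mm bar at x = 0 has passed and the gate springs shut when the bar's axis is about 27 mm above the closed gate
- stand: Tether stand fixed to the board: steel foot 90 x 100 x 8 mm, clamp block 34 x 84 mm up to 52 mm high, and an upright staple-shaped eye of 8 mm round steel, rigid under 22 N. Origin: centre of foot's underside; z up. Level crossbar along the stand's y, above the origin, straight for y = -20..20 mm, legs down at y = -28 and 28. The hook goes on with its x across the bar, either way round
- eye_mean (a point): Point fixed to the stand, 130 mm straight above its origin: the mean height of the axis of the eye's crossbar (middle of the bar). The eye is clamped anew each time up to 13 mm higher or lower than this; its true height is not reported and must be felt or seen
- rest: Wooden rest block fixed to the board, 100 x 60 x 45 mm, with a slot 61 x 13.5 mm, 25 mm deep, in which the snap hook stands. Origin: centre of its underside; x along the slot
- tin_round: Round tin, 69 mm across, 25 mm high, bystander. Origin: centre of underside
- steel_cup: Steel cup, 57 mm across, 54 mm high, bystander. Origin: centre of underside
- tape_roll: Roll of tape lying flat, 45 mm across, 12 mm high, bystander. Origin: centre of underside
- pliers_red: Small pliers lying flat, 145 x 52 x 11 mm, bystander. Origin: centre of underside
Things that resemble listed ones, but are neither listed nor needed, are in the scene too. What is shaped like the snap_hook but green or yellow is not meant.

How it is judged:
On the way, in this order (a step that is already met when the one before it is completed fails the run):
1. the eye's bar is inside the hook's loop and the gate has sprung shut under it (value of joint gate below 0.05 rad and z of snap_hook in the frame of stand between 0.06 and 0.12 m and x of snap_hook in the frame of stand between -0.022 and 0.022 m and y of snap_hook in the frame of stand between -0.022 and 0.022 m), for 0.2 s.
2. tugged upward against the closed gate with more than 2.5 N, still caught (value of joint gate below 0.08 rad and z of snap_hook in the frame of stand between 0.106 and 0.142 m and horizontal distance between snap_hook and stand below 0.03 m and contact force between snap_hook and stand above 2.5 N), for 0.1 s.
At the end, for the whole second after the job is handed in: the snap hook hangs from the eye's bar, the bar inside its loop: hook's origin 60 to 120 mm above the stand's origin and within 35 mm of it sideways, tilted less than 0.8 rad, resting on the eye with more than 0.4 N, gate shut (below 0.05 rad), at rest (below 0.06 m/s) (value of joint gate below 0.05 rad and z of snap_hook in the frame of stand between 0.06 and 0.12 m and horizontal distance between snap_hook and stand below 0.035 m and contact force between snap_hook and stand above 0.4 N and angle between snap_hook's own z axis and vertical below 0.8 rad and linear speed of snap_hook below 0.06 m/s); the robot touches nothing.
It fails at once if the eye and its stand are loaded with more than 22 N (contact force between stand and anything else above 22 N).
It fails at once if a bystander is moved by more than 30 mm (distance of any of tin_round, steel_cup, tape_roll, pliers_red from where it was at the start of the episode above 0.03 m).
It also fails if it takes over 64 s, if anything falls off the work surface, if the arm or the gripper's body presses on something with over 40 N, if the wrist force passes 120 N, or if a joint passes its speed limit or range.

## Working session

There is one attempt and no reset: what is moved stays moved. The work goes in short steps, Python scripts to look and compute and a shell command to move; the robot and the scene stay as the last step left them, time stands still between calls to the robot, and variables do not carry over. Pictures are saved under pics/ and viewed, and the job is handed in when it is done.

```bash
mkdir -p pics; cat > h.py <<'E'
import numpy as np, cv2
from scipy.spatial.transform import Rotation as R
from station import get_state, grab_frame, job_done, tcp_to_grasp
def ray(f,u,v):
    h=f["pixels"].shape[0]; fl=h/2/np.tan(np.radians(f["vfov"])/2)
    K=np.array([[fl,0,f["cx"]],[0,fl,f["cy"]],[0,0,1.]])
    d=cv2.undistortPoints(np.array([[[u,v]]],float),K,np.array([f["k1"],0,0,0.]))[0,0]
    # k1 forward model matches OpenCV
    E=f["extrinsics"]; Rm=E[:3,:3]; c=-Rm.T@E[:3,3]
    w=Rm.T@np.array([d[0],-d[1],-1]); return c,w/np.linalg.norm(w)
def onz(f,u,v,z):
    c,w=ray(f,u,v); return c+w*(z-c[2])/w[2]
def tri(*rs):
    A=np.zeros((3,3));b=np.zeros(3)
    for c,w in rs:
        P=np.eye(3)-np.outer(w,w);A+=P;b+=P@c
    p=np.linalg.solve(A,b); return p,[np.linalg.norm((np.eye(3)-np.outer(w,w))@(p-c)) for c,w in rs]
def proj(f,p):
    h=f["pixels"].shape[0]; fl=h/2/np.tan(np.radians(f["vfov"])/2)
    q=f["extrinsics"][:3,:3]@np.array(p,float)+f["extrinsics"][:3,3]
    x,y=q[0]/-q[2],-q[1]/-q[2]; s=1+f["k1"]*(x*x+y*y)
    return np.array([fl*x*s+f["cx"],fl*y*s+f["cy"]])
def save(f,name,crop=None,k=1):
    im=f["pixels"][:,:,::-1]
    if crop: u0,v0,u1,v1=crop; im=im[v0:v1,u0:u1]
    if k!=1: im=cv2.resize(im,None,fx=k,fy=k,interpolation=cv2.INTER_CUBIC)
    cv2.imwrite("pics/"+name+".png",im)
def store(f,name): np.save("pics/"+name+".npy",f,allow_pickle=True)
def load(name): return np.load("pics/"+name+".npy",allow_pickle=True).item()
E
python3 - <<'E'
from h import *
for n in ["scene","top","wrist"]:
    f=grab_frame(n); save(f,n+"0"); store(f,n+"0"); print(n,f["vfov"],f["cx"],f["cy"],f["k1"]); E=f["extrinsics"];print(-E[:3,:3].T@E[:3,3],-E[2,:3])
s=get_state(); print(s, tcp_to_grasp)
E
```

```text
scene 42.31558128164797 323.742695244497 195.34660954862272 -0.15019719449778132
[-0.04666024  0.58971158  0.81510535] [ 0.54921294 -0.48839655 -0.67811058]
top 52.89175946156405 316.76765316195184 203.31321356897013 0.007535213706242928
[0.3756715  0.07942963 0.94255425] [ 0.21253047 -0.00099745 -0.97715393]
wrist 70.17669536732568 320.3247093004424 204.36322661280113 -0.004127608650950889
[ 0.21516955 -0.64275499  0.38466952] [ 0.22038835  0.09965515 -0.97030811]
{'t': 0.15, 'q': array([-8.64906259e-01,  3.59215444e-01,  1.12903922e-02, -2.67232657e-04,
       -1.22408807e+00, -2.88104140e-01]), 'qd': array([ 1.04376120e-04, -2.55392253e-03,  2.20835232e-03,  2.38093496e-03,
       -3.43703992e-05,  2.54566425e-04]), 'joint_efforts': array([-1.79245886e-03, -5.83275032e+01,  2.93292171e+01,  7.00117216e+00,
        8.74763267e-03, -1.18139146e-04]), 'eef_pos': array([ 0.27370051, -0.61659991,  0.20564929]), 'ee_rot': array([0.08450563, 1.56955386, 2.07299692]), 'force': array([-0.26937209,  0.03117851, -0.09859437]), 'moment': array([ 0.00332101, -0.01286381,  0.00011769]), 'width': 0.08750233290586262} 0.0188
```

View pics/scene0.png

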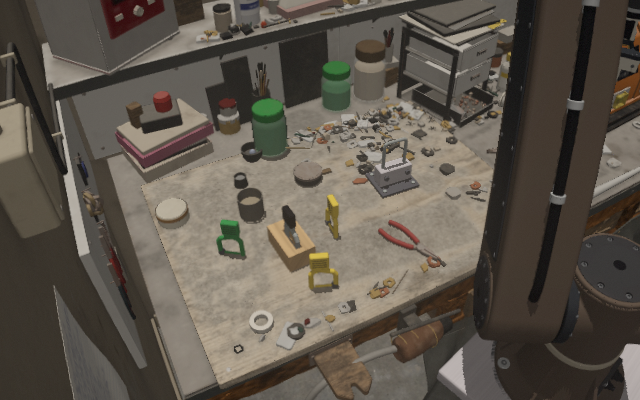

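View pics/top0.png

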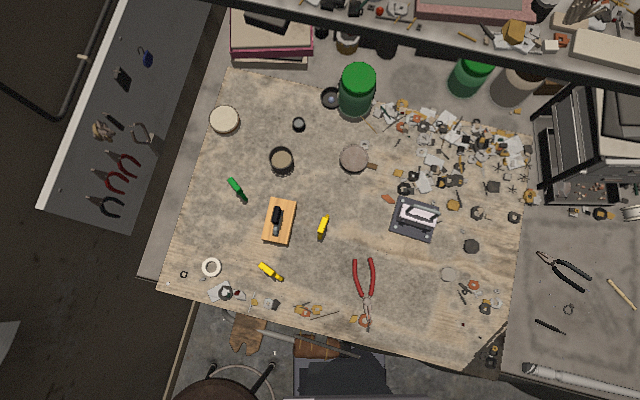

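View pics/wrist0.png

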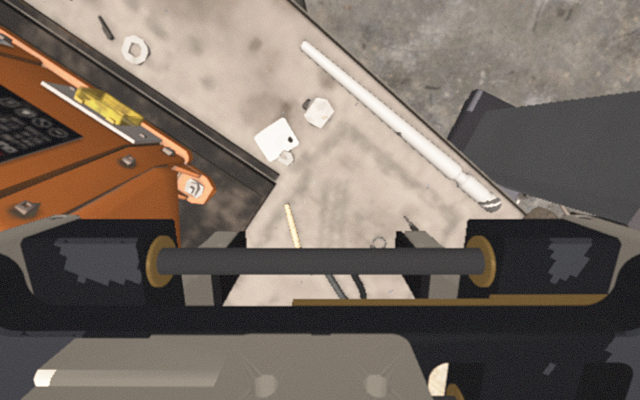

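Candidates for the snap hook (scene pixels): the black tab in the wooden rest (290,218), a green one (231,237) and yellow ones (333,215) and (320,270). The one with the black tab in the wooden rest fits the description. I'll check it in a close crop.

```bash
python3 - <<'E'
from h import *
a=load("scene0");b=load("top0")
A=cv2.resize(a["pixels"][190:280,250:370,::-1],None,fx=4,fy=4,interpolation=cv2.INTER_CUBIC)
B=cv2.resize(b["pixels"][185:260,245:320,::-1],None,fx=4,fy=4,interpolation=cv2.INTER_CUBIC)
C=np.zeros((360,780,3),np.uint8);C[:,:480]=A;C[:300,480:780]=B
cv2.imwrite("pics/hookcrop.png",C)
A=cv2.resize(a["pixels"][130:205,355:435,::-1],None,fx=5,fy=5,interpolation=cv2.INTER_CUBIC)
B=cv2.resize(b["pixels"][185:255,375:455,::-1],None,fx=5,fy=5,interpolation=cv2.INTER_CUBIC)
C=np.zeros((375,800,3),np.uint8);C[:,:400]=A;C[:350,400:]=B
cv2.imwrite("pics/standcrop.png",C)
E
```

```text
(no output)
```

View pics/hookcrop.png

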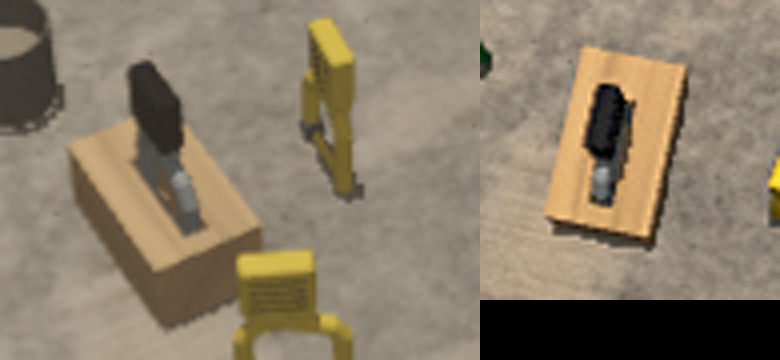

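View pics/standcrop.png

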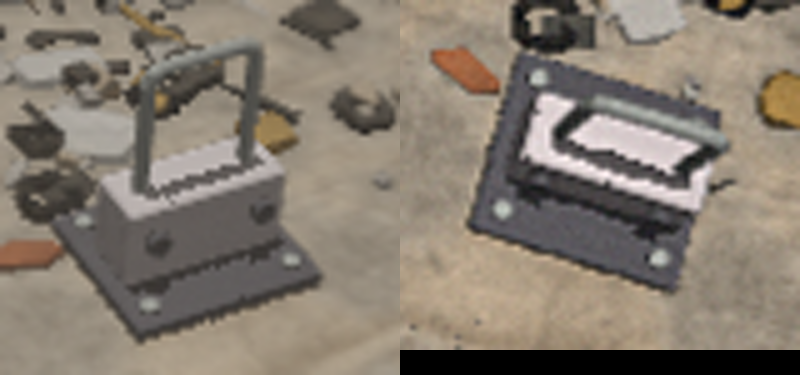

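The crop shows a grey steel loop with a black tab standing in the wooden slot, so the choice is confirmed. Measuring now.

```bash
python3 - <<'E'
from h import *
a=load("scene0");b=load("top0")
# rest top face in top view: hue orange wood
for n,f,box in (("top",b,(255,190,310,255)),("scene",a,(262,205,320,272))):
    p=f["pixels"]; hsv=cv2.cvtColor(p,cv2.COLOR_RGB2HSV)
    u0,v0,u1,v1=box
    m=np.zeros(p.shape[:2],np.uint8)
    m[v0:v1,u0:u1]=cv2.inRange(hsv,(8,90,120),(20,255,255))[v0:v1,u0:u1]
    m=cv2.morphologyEx(m,cv2.MORPH_OPEN,np.ones((3,3)))
    cs,_=cv2.findContours(m,cv2.RETR_EXTERNAL,cv2.CHAIN_APPROX_NONE); c=max(cs,key=cv2.contourArea)
    r=cv2.minAreaRect(c); print(n,r); 
    # box in world at z=.045
    W=np.array([onz(f,x,y,.045)[:2] for x,y in c[:,0]+0.0],np.float32)
    rr=cv2.minAreaRect(W*1000); print("world rest",rr)
    print([cv2.boxPoints(rr).round(1).tolist()])
    dk=np.zeros(p.shape[:2],np.uint8); dk[v0:v1,u0:u1]=(p.max(2)<60)[v0:v1,u0:u1]*255
    cs,_=cv2.findContours(dk,cv2.RETR_EXTERNAL,cv2.CHAIN_APPROX_NONE); c=max(cs,key=cv2.contourArea)
    print("tab",cv2.minAreaRect(c),cv2.contourArea(c),cv2.boundingRect(c))
E
```

```text
top ((278.2470703125, 219.88821411132812), (27.116310119628906, 44.36228561401367), 12.528807640075684)
world rest ((534.5411987304688, 166.03482055664062), (61.18440246582031, 100.55854034423828), 77.49705505371094)
[[[478.79998779296875, 147.10000610351562], [577.0, 125.30000305175781], [590.2999877929688, 185.0], [492.1000061035156, 206.8000030517578]]]
tab ((277.0, 215.5000457763672), (9.45888900756836, 18.432706832885742), 14.03624439239502) 119.5 (272, 206, 11, 20)
scene ((290.2860107421875, 236.30201721191406), (42.3112678527832, 28.586984634399414), 55.304847717285156)
world rest ((534.1353759765625, 167.56617736816406), (60.09575271606445, 100.45466613769531), 78.1607894897461)
[[[478.79998779296875, 148.5], [577.0999755859375, 127.9000015258789], [589.5, 186.6999969482422], [491.1000061035156, 207.3000030517578]]]
tab ((288.9482421875, 216.6207275390625), (22.654830932617188, 10.584633827209473), 68.19859313964844) 163.0 (283, 206, 12, 23)
```

```bash
python3 - <<'E'
from h import *
a=load("scene0");b=load("top0")
p,e=tri(ray(a,288.9,216.6),ray(b,277,215.5));print("tab",p,e)
c=np.array([.5343,.1668]);th=np.radians(-12.3);ax=np.array([np.cos(th),np.sin(th)])
print("rel rest along,across",(p[:2]-c)@ax,(p[:2]-c)@[-ax[1],ax[0]])
for s in (7,-7): 
    q=[*(c+ax*s/1000),.1]; print(s,q,proj(a,q),proj(b,q))
# stand: foot corners top view; crossbar ends
def cp(x,y): return (x-400)/5+375,y/5+185
def sp(x,y): return x/5+355,y/5+130
F=[onz(b,*cp(*k),.008) for k in ((517,55),(722,115),(675,292),(470,228))]
print(np.round(F,4), np.mean(F,0)); 
G=[onz(a,*sp(*k),.008) for k in ((50,222),(140,335),(322,277))]
print(np.round(G,4),"ctr",(G[0]+G[2])/2)
# bar ends (outer corners)
for t,s in (((583,103),(148,82)),((725,140),(255,45))):
    print("bar end",tri(ray(b,*cp(*t)),ray(a,*sp(*s))))
E
```

```text
tab [0.53466886 0.16438703 0.09844887] [np.float64(0.0007329962553165902), np.float64(0.0007329962553167839)]
rel rest along,across 0.0008744341459948925 -0.0022790068158890053
7 [np.float64(0.5411393190210468), np.float64(0.16530878729607518), 0.1] [286.76009255 214.64596364] [276.27839972 212.13876868]
-7 [np.float64(0.5274606809789532), np.float64(0.16829121270392483), 0.1] [290.03505253 218.99331582] [274.84562682 218.47450051]
[[ 0.5934 -0.1166  0.008 ]
 [ 0.5626 -0.2118  0.008 ]
 [ 0.479  -0.1831  0.008 ]
 [ 0.5106 -0.0896  0.008 ]] [ 0.53641515 -0.15027976  0.008     ]
[[ 0.5937 -0.114   0.008 ]
 [ 0.5096 -0.0867  0.008 ]
 [ 0.4778 -0.1788  0.008 ]] ctr [ 0.53577962 -0.14639587  0.008     ]
bar end (array([ 0.54663865, -0.12113948,  0.11500962]), [np.float64(0.0008684691151243323), np.float64(0.0008684691151241252)])
bar end (array([ 0.53106229, -0.17846517,  0.114769  ]), [np.float64(0.0007006839455996033), np.float64(0.0007006839455995676)])
```

```bash
cat >> h.py <<'E'
def plan(pos,yaw_deg,flip=None):
    """row to reach TCP pos with tool down, jaw axis along (-sin,cos)(yaw) or opposite"""
    s=get_state(); R0=R.from_euler('xyz',s["ee_rot"]).as_matrix()
    y=np.radians(yaw_deg); best=None
    for sg in (1,-1):
        z=sg*np.array([-np.sin(y),np.cos(y),0]); x=np.array([0,0,-1.]); T=np.c_[x,np.cross(z,x),z]
        rv=R.from_matrix(R0.T@T).as_rotvec()
        if best is None or np.linalg.norm(rv)<np.linalg.norm(best[0]): best=(rv,sg)
    d=R0.T@(np.array(pos)-s["eef_pos"])
    print("t",round(s["t"],2),"pos",s["eef_pos"].round(4),"F",s["force"].round(2),"w",round(s["width"],4),"q6",s["q"][5].round(2))
    print("shift",d.round(4),"turn",best[0].round(4),"deg",np.degrees(np.linalg.norm(best[0])).round(1),"sg",best[1]," dist",np.linalg.norm(d).round(3))
E
python3 - <<'E'
from h import *
plan([.534,.165,.25],-12.3)
s=get_state();print(R.from_euler('xyz',s["ee_rot"]).as_matrix().round(3))
E
```

```text
t 0.15 pos [ 0.2737 -0.6166  0.2056] F [-0.27  0.03 -0.1 ] w 0.0875 q6 -0.29
shift [-0.0437 -0.555   0.6089] turn [ 6.324e-01  1.200e-03 -5.000e-04] deg 36.2 sg 1  dist 0.825
[[-0.001 -0.914 -0.406]
 [ 0.001 -0.406  0.914]
 [-1.     0.     0.001]]
```

```bash
python3 -m crank '[[-0.044,0,0,0,0,0,1],[-0.044,-0.02,0.02,0.1,0,0,1],[-0.044,-0.06,0.065,0.2,0,0,0.6],[-0.044,-0.1,0.11,0.3,0,0,0.6],[-0.044,-0.14,0.154,0.4,0,0,0.6],[-0.044,-0.18,0.198,0.5,0,0,0.6],[-0.044,-0.22,0.242,0.63,0,0,0.6],[-0.044,-0.26,0.286,0.63,0,0,0.6],[-0.044,-0.3,0.33,0.63,0,0,0.6],[-0.044,-0.34,0.374,0.63,0,0,0.6]]'
python3 -c "
from h import *
plan([.534,.165,.25],-12.3)"
```

```text
t: 1.4
eef_pos: [0.433, -0.1353, 0.2506]
ee_rot: [-1.205, 1.57, 0.154]
force: [0.6, -0.3, 0.2]
width: 0.0525
t 1.4 pos [ 0.433  -0.1353  0.2506] F [ 0.61 -0.31  0.18] w 0.0525 q6 -1.92
shift [ 0.0007 -0.0355  0.3148] turn [0.0025 0.0002 0.0006] deg 0.2 sg 1  dist 0.317
```

```bash
python3 -m crank '[[0,-0.006,0.053,0,0,0,0.6],[0,-0.012,0.106,0,0,0,0.6],[0,-0.018,0.159,0,0,0,0.6],[0,-0.024,0.212,0,0,0,0.6],[0,-0.03,0.265,0,0,0,0.6],[0,-0.0355,0.315,0,0,0,0.6],[0,-0.0355,0.315,0,0,0,0.6],[0,-0.0355,0.315,0,0,0,0.6]]'
python3 -c "
from h import *
plan([.534,.165,.25],-12.3)
f=grab_frame('wrist');store(f,'w1');save(f,'w1')"
```

```text
t: 2.4
eef_pos: [0.5335, 0.1633, 0.2499]
ee_rot: [2.317, 1.57, -2.607]
force: [0.1, 0.2, 1.3]
width: 0.0528
t 2.4 pos [0.5335 0.1633 0.2499] F [0.05 0.17 1.31] w 0.0528 q6 -2.43
shift [-0.0001 -0.0001  0.0018] turn [ 0.003  -0.0008 -0.0008] deg 0.2 sg 1  dist 0.002
```

View pics/w1.png

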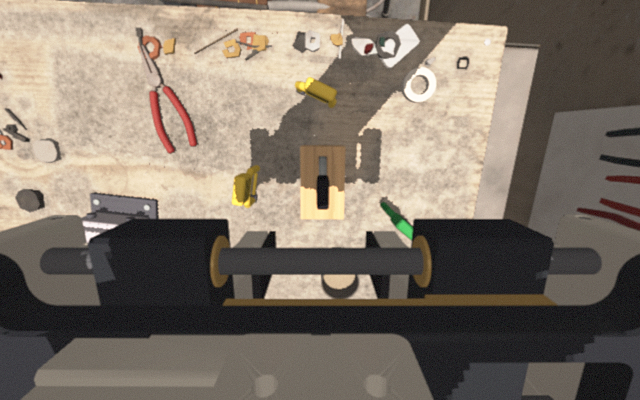

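```bash
python3 -c "
from h import *
f=load('w1'); save(f,'w1c',(270,130,380,230),6)
c=np.array([.5343,.1668]);th=np.radians(-12.3);ax=np.array([np.cos(th),np.sin(th)]);n=np.array([-ax[1],ax[0]])
for s in (7,-7):
  print(s,[proj(f,[*(c+ax*(s+d)/1000+n*e/1000),z]).round(1).tolist() for d,e,z in ((0,0,.117),(18,0,.117),(-18,0,.117),(0,7,.117),(0,-7,.117))])
print([proj(f,[*(c+ax*d/1000+n*e/1000),.045]).round(1).tolist() for d in(-50,50) for e in (-30,30)])
"
```

```text
7 [[323.3, 198.8], [323.2, 214.2], [323.4, 183.0], [329.5, 198.8], [317.1, 198.8]]
-7 [[323.4, 186.5], [323.3, 202.3], [323.5, 170.3], [329.7, 186.5], [317.1, 186.5]]
[[300.4, 144.5], [345.8, 144.7], [301.3, 217.1], [344.0, 217.3]]
```

View pics/w1c.png

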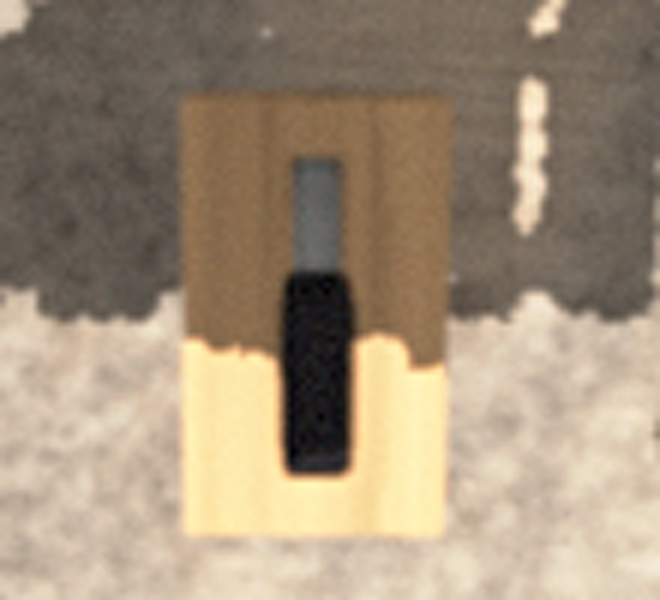

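```bash
python3 -c "
from h import *
f=load('w1')
c=np.array([.5343,.1668]);th=np.radians(-12.3);ax=np.array([np.cos(th),np.sin(th)]);n=np.array([-ax[1],ax[0]])
for v,z in ((209.2,.117),(175.3,.117),(175.3,.083)):
  p=onz(f,323,v,z);print(p.round(4),((p[:2]-c)@ax).round(4),((p[:2]-c)@n).round(4))
for v in (145.5,219.2):
  p=onz(f,322.5,v,.045);print(p.round(4),((p[:2]-c)@ax).round(4),((p[:2]-c)@n).round(4))
for v in (156.3,):
  for z in (.045,.06,.07): p=onz(f,322.5,v,z);print(z,((p[:2]-c)@ax).round(4))
plan([.536,.1660,.082],-12.3)
"
```

```text
[0.5529 0.1625 0.117 ] 0.0191 -0.0002
[0.5151 0.1705 0.117 ] -0.0195 -0.0005
[0.5199 0.1697 0.083 ] -0.0147 -0.0002
[0.4864 0.1764 0.045 ] -0.0488 -0.0008
[0.5859 0.1554 0.045 ] 0.0529 -0.0002
0.045 -0.0347
0.06 -0.0359
0.07 -0.0366
t 2.45 pos [0.5335 0.1628 0.2502] F [ 0.45 -0.8   0.02] w 0.0531 q6 -2.43
shift [ 0.1682 -0.0018  0.0037] turn [ 0.0023 -0.0004 -0.0005] deg 0.1 sg 1  dist 0.168
```

```bash
python3 -m crank '[[0,-0.001,0.004,0,0,0,0.6],[0.05,-0.001,0.004,0,0,0,0.6],[0.1,-0.001,0.004,0,0,0,0.6],[0.13,-0.001,0.004,0,0,0,0.6],[0.15,-0.001,0.004,0,0,0,0.6],[0.168,-0.001,0.004,0,0,0,0.6],[0.168,-0.001,0.004,0,0,0,0.6],[0.168,-0.001,0.004,0,0,0,0.6]]'
python3 -c "
from h import *
plan([.5351,.1664,.082],-12.3)
f=grab_frame('scene');store(f,'s2');save(f,'s2c',(210,130,370,290),4)
f=grab_frame('wrist');save(f,'w2')"
```

```text
t: 3.45
eef_pos: [0.5363, 0.1669, 0.0833]
ee_rot: [-0.962, 1.57, 0.396]
force: [0.3, 0.5, -0.2]
width: 0.0526
t 3.45 pos [0.5363 0.1669 0.0833] F [ 0.25  0.5  -0.25] w 0.0526 q6 -2.43
shift [ 0.0013  0.0011 -0.0008] turn [0.0022 0.0007 0.001 ] deg 0.1 sg 1  dist 0.002
```

View pics/s2c.png

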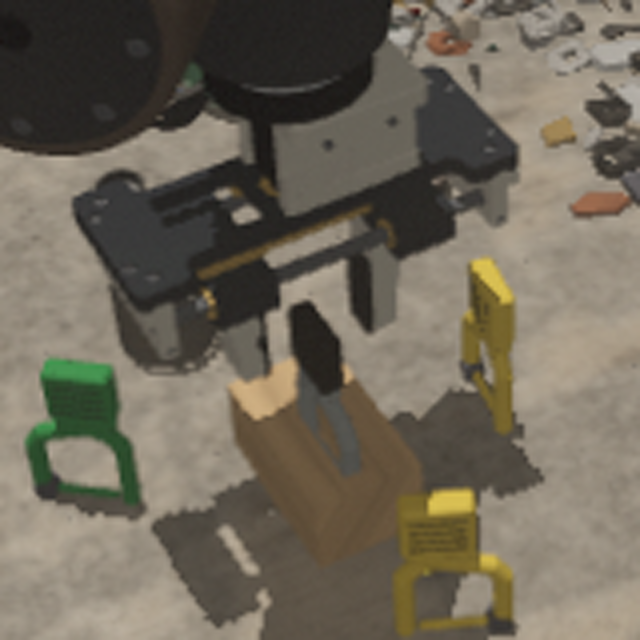

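View pics/w2.png

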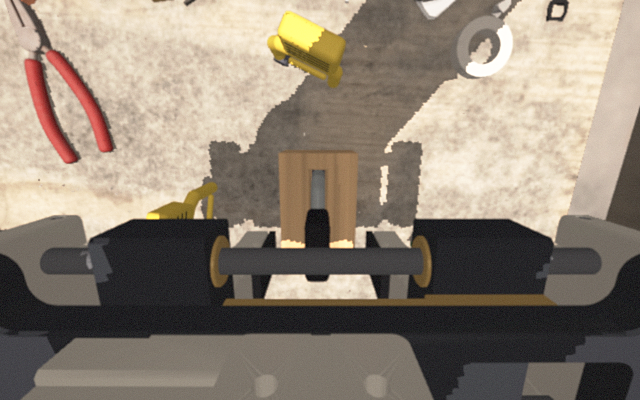

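The tab (wrist pixel 317,245) sits between the fingers, about 2 mm left of their centre (321). I'll nudge over and close.

```bash
python3 -m crank '[[0.001,0.001,-0.0018,0,0,0,0.4],[0.001,0.001,-0.0018,0,0,0,0.2],[0.001,0.001,-0.0018,0,0,0,0],[0.001,0.001,-0.0018,0,0,0,0],[0.001,0.001,-0.0018,0,0,0,0],[0.001,0.001,-0.0018,0,0,0,0],[0.001,0.001,-0.0018,0,0,0,0]]' 35
python3 -c "
from h import *
plan([.5351,.1664,.082],-12.3)"
```

```text
t: 4.42
eef_pos: [0.5344, 0.1655, 0.0814]
ee_rot: [-0.66, 1.571, 0.698]
force: [-0.1, 0.2, 1.1]
width: 0.0138
t 4.42 pos [0.5344 0.1655 0.0814] F [-0.07  0.17  1.06] w 0.0138 q6 -2.43
shift [-0.0006 -0.0005  0.001 ] turn [0.0025 0.0001 0.0001] deg 0.1 sg 1  dist 0.001
```

Gripped (13.8 mm). Next, lift straight up.

```bash
python3 -m crank '[[-0.015,0,0,0,0,0,0],[-0.04,0,0,0,0,0,0],[-0.07,0,0,0,0,0,0],[-0.1,0,0,0,0,0,0],[-0.13,0,0,0,0,0,0],[-0.15,0,0,0,0,0,0],[-0.15,0,0,0,0,0,0],[-0.15,0,0,0,0,0,0]]'
python3 -c "
from h import *
plan([.5388,-.1498,.235],-17)
f=grab_frame('scene');store(f,'s3');save(f,'s3')
f=grab_frame('wrist');store(f,'w3');save(f,'w3')"
```

```text
t: 5.42
eef_pos: [0.5337, 0.1652, 0.2307]
ee_rot: [1.97, 1.57, -2.955]
force: [-0.6, 0.8, -3.2]
width: 0.0134
t 5.42 pos [0.5337 0.1652 0.2307] F [-0.57  0.82 -3.19] w 0.0134 q6 -2.43
shift [-0.0043 -0.0714 -0.3069] turn [ 0.0843 -0.0005 -0.0011] deg 4.8 sg 1  dist 0.315
```

View pics/s3.png

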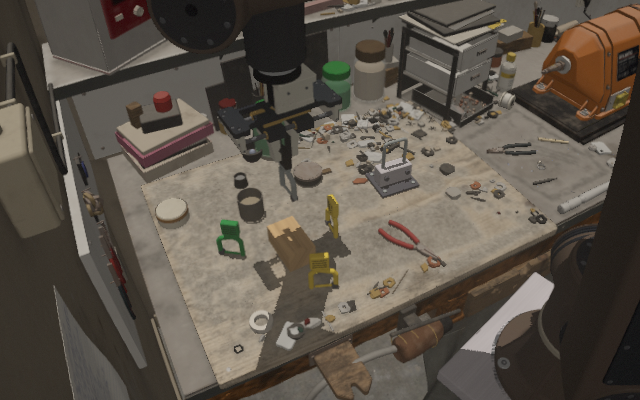

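View pics/w3.png

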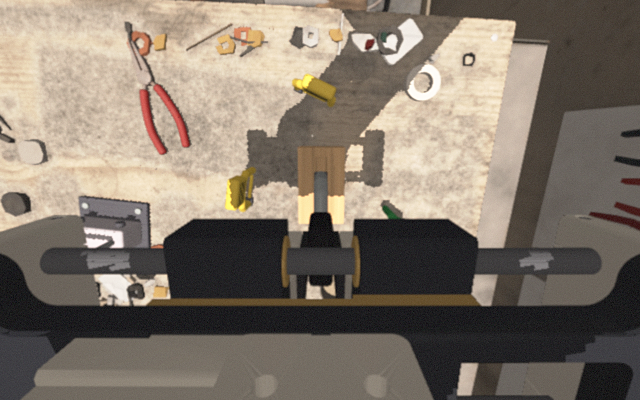

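```bash
python3 -m crank '[[-0.004,-0.01,-0.04,0.02,0,0,0],[-0.004,-0.02,-0.085,0.04,0,0,0],[-0.004,-0.03,-0.13,0.06,0,0,0],[-0.004,-0.042,-0.18,0.084,0,0,0],[-0.004,-0.053,-0.23,0.084,0,0,0],[-0.004,-0.063,-0.27,0.084,0,0,0],[-0.004,-0.071,-0.307,0.084,0,0,0],[-0.004,-0.071,-0.307,0.084,0,0,0],[-0.004,-0.071,-0.307,0.084,0,0,0]]'
python3 -c "
from h import *
plan([.5388,-.1498,.235],-17)
for n in ('scene','top','wrist'):
  f=grab_frame(n);store(f,n+'4');save(f,n+'4')
a=load('scene4');b=load('top4')
A=cv2.resize(a['pixels'][80:220,350:450,::-1],None,fx=4,fy=4,interpolation=cv2.INTER_CUBIC)
cv2.imwrite('pics/c4.png',A)
"
```

```text
t: 6.65
eef_pos: [0.5387, -0.1496, 0.2345]
ee_rot: [1.771, 1.569, 3.045]
force: [-0.2, 0.2, -1.6]
width: 0.0139
t 6.65 pos [ 0.5387 -0.1496  0.2345] F [-0.23  0.17 -1.6 ] w 0.0139 q6 -1.95
shift [-0.0005 -0.0001 -0.0001] turn [-0.0003 -0.0003 -0.0014] deg 0.1 sg 1  dist 0.001
```

View pics/c4.png

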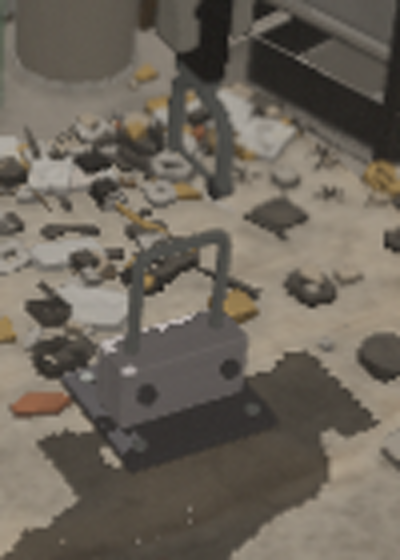

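View pics/top4.png

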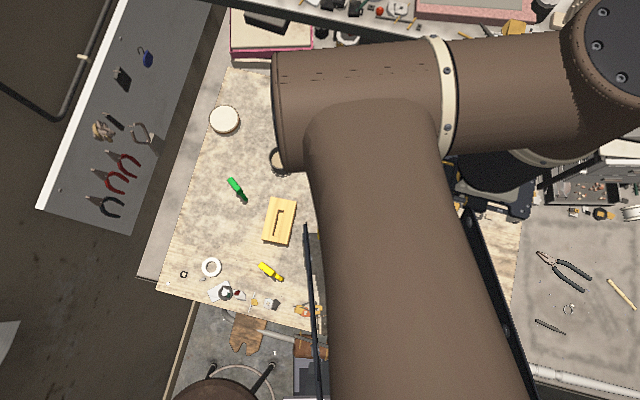

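View pics/wrist4.png

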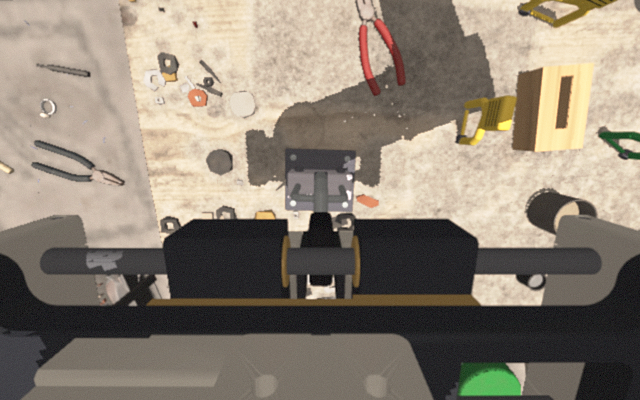

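```bash
python3 -c "
from h import *
f=load('scene4');w=load('wrist4')
p=np.array([.5387,-.1496]);th=np.radians(-17);ax=np.array([np.cos(th),np.sin(th)]);z0=.2345-.0562
for hx,hz in ((-31,-5),(17,-5),(-28,0),(0,45),(-31,30)):
  print(hx,hz,((proj(f,[*(p+ax*hx/1000),z0+hz/1000])-[350,80])*4).round(0), ((proj(w,[*(p+ax*hx/1000),z0+hz/1000])-[270,130])*6).round(0))
save(w,'w4c',(270,130,380,230),6)
g=load('scene0');
save(f,'c4b',(375,85,425,165),7)
"
```

```text
-31 -5 [220. 195.] [294. 262.]
17 -5 [173. 149.] [294. 584.]
-28 0 [218. 184.] [294. 288.]
0 45 [197.  87.] [292. 583.]
-31 30 [226. 140.] [293. 301.]
```

View pics/w4c.png

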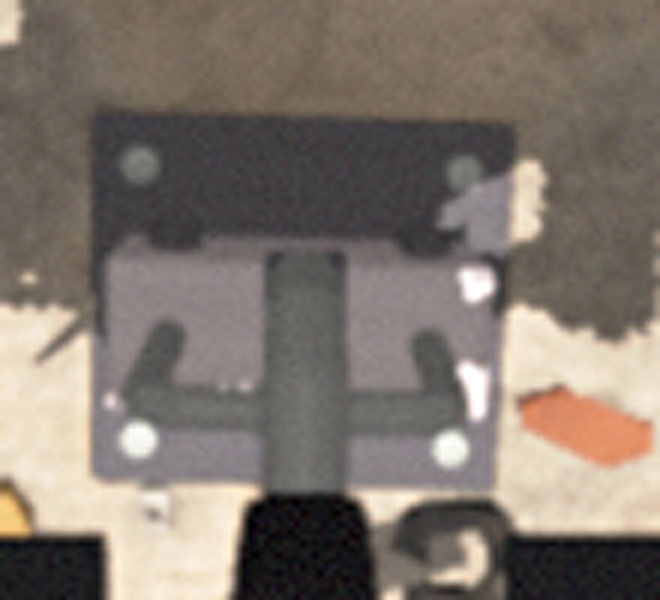

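View pics/c4b.png

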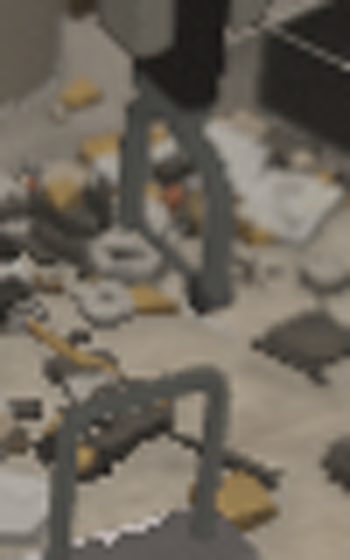

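```bash
python3 -c "
from h import *
f=load('scene4');w=load('wrist4');b=load('top0')
def W(u,v): return ray(w,u/6+270,v/6+130)
def S(u,v): return ray(f,u/7+375,v/7+85)
def T(x,y): return ray(b,(x-400)/5+375,y/5+185)
L=tri(W(458,407),S(68,410),T(587,106)); Rr=tri(W(136,405),S(217,380),T(722,143)); print(L,Rr)
m=(L[0]+Rr[0])/2; d=L[0]-Rr[0]; print(m,np.degrees(np.arctan2(-d[0],d[1])),np.linalg.norm(d))
for h in (.117,.122,.13):
  print(h,onz(w,297/6+270,407/6+130,h),onz(f,142/7+375,393/7+85,h))
th=np.radians(-17);ax=np.array([np.cos(th),np.sin(th)]);n=np.array([-ax[1],ax[0]])
dd=m[:2]-[.5387,-.1496];print('bar rel tcp along x,y',dd@ax,dd@n)
"
```

```text
(array([ 0.5465199 , -0.12182174,  0.12211292]), [np.float64(0.002099773142683093), np.float64(0.0003428210335965485), np.float64(0.00230963828808369)]) (array([ 0.53132064, -0.17786905,  0.11414055]), [np.float64(0.0018466583901498841), np.float64(6.391059877002212e-05), np.float64(0.001899947288770079)])
[ 0.53892027 -0.14984539  0.11812673] -15.172905335225192 0.05861636321334749
0.117 [ 0.54134031 -0.15014729  0.117     ] [ 0.54098105 -0.15167055  0.117     ]
0.122 [ 0.54027024 -0.14980267  0.122     ] [ 0.53677222 -0.14636059  0.122     ]
0.13 [ 0.53855812 -0.14925129  0.13      ] [ 0.53003809 -0.13786465  0.13      ]
bar rel tcp along x,y 0.0002823882581874188 -0.0001702725254099842
```

Bar axis is at about z 0.118, under the hook within about 1 mm. Descending to just above the expected contact (TCP about 0.181).

```bash
python3 -m crank '[[0.015,0,0,0,0,0,0],[0.03,0,0,0,0,0,0],[0.04,0,0,0,0,0,0],[0.04,0,0,0,0,0,0],[0.04,0,0,0,0,0,0]]'; python3 -m crank '[[0.003,0,0,0,0,0,0],[0.006,0,0,0,0,0,0],[0.009,0,0,0,0,0,0],[0.009,0,0,0,0,0,0]]';python3 -m crank '[[0.002,0,0,0,0,0,0],[0.004,0,0,0,0,0,0],[0.006,0,0,0,0,0,0],[0.006,0,0,0,0,0,0]]'
```

```text
t: 7.42
eef_pos: [0.5394, -0.1497, 0.1956]
ee_rot: [-1.77, 1.57, -0.495]
force: [-0.8, 0.2, -1.9]
width: 0.0136
t: 7.92
eef_pos: [0.5389, -0.1496, 0.186]
ee_rot: [1.836, 1.57, 3.111]
force: [-0.1, -0.8, -2.4]
width: 0.0136
t: 8.43
eef_pos: [0.5392, -0.1496, 0.1805]
ee_rot: [-1.727, 1.571, -0.452]
force: [-0.1, 0.0, 1.4]
width: 0.0131
```

Contact felt: the vertical force went from about -1.9 to +1.4 N at TCP z 0.1805, as predicted. A quick look before pressing.

```bash
python3 -c "
from h import *
f=grab_frame('scene');store(f,'s5');save(f,'s5',(370,110,430,190),7)
print(get_state()['force'])
f=grab_frame('wrist');save(f,'w5',(270,130,380,230),5)"
```

```text
[-0.5652359   0.24373962 -0.31717692]
```

View pics/s5.png

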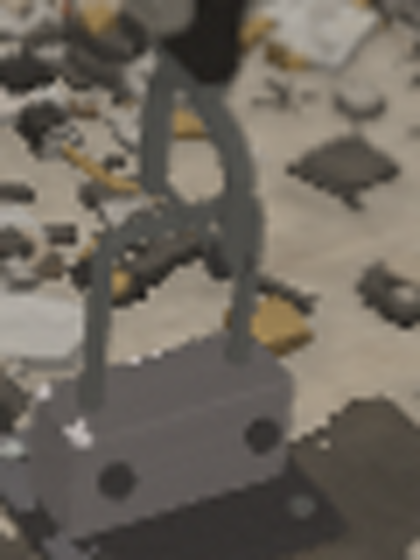

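View pics/w5.png

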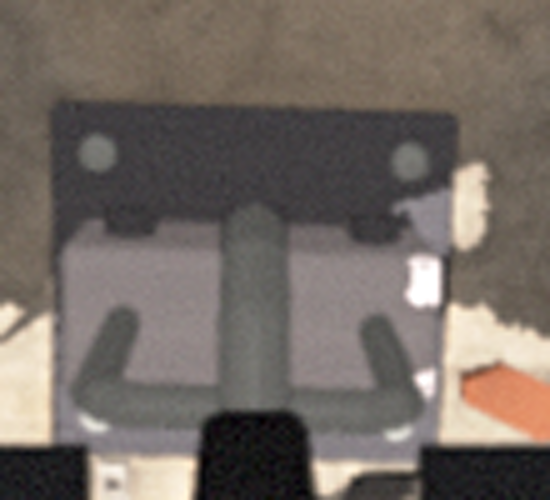

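The hook straddles the bar, centred between the legs (crop column 255 against 250). Pressing in steps.

```bash
for i in 1; do python3 -m crank '[[0.002,0,0,0,0,0,0],[0.004,0,0,0,0,0,0],[0.006,0,0,0,0,0,0],[0.006,0,0,0,0,0,0]]'; python3 -m crank '[[0.002,0,0,0,0,0,0],[0.004,0,0,0,0,0,0],[0.006,0,0,0,0,0,0],[0.006,0,0,0,0,0,0]]'; done
```

```text
t: 9.02
eef_pos: [0.5394, -0.1496, 0.1744]
ee_rot: [-1.594, 1.57, -0.319]
force: [-0.5, -0.1, 2.2]
width: 0.0138
t: 9.52
eef_pos: [0.539, -0.1495, 0.1682]
ee_rot: [1.636, 1.57, 2.911]
force: [0.5, -0.3, 3.2]
width: 0.0139
```

```bash
python3 -m crank '[[0.002,0,0,0,0,0,0],[0.004,0,0,0,0,0,0],[0.006,0,0,0,0,0,0],[0.006,0,0,0,0,0,0]]'; python3 -m crank '[[0.002,0,0,0,0,0,0],[0.004,0,0,0,0,0,0],[0.006,0,0,0,0,0,0],[0.006,0,0,0,0,0,0]]'; python3 -m crank '[[0.002,0,0,0,0,0,0],[0.004,0,0,0,0,0,0],[0.006,0,0,0,0,0,0],[0.006,0,0,0,0,0,0]]'
```

```text
t: 10.02
eef_pos: [0.5385, -0.1495, 0.1619]
ee_rot: [1.722, 1.569, 2.997]
force: [-1.0, 1.1, 3.0]
width: 0.0135
t: 10.52
eef_pos: [0.5385, -0.1495, 0.1559]
ee_rot: [1.699, 1.569, 2.974]
force: [-1.5, 1.5, 2.8]
width: 0.0135
t: 11.02
eef_pos: [0.5374, -0.1494, 0.1491]
ee_rot: [1.688, 1.567, 2.962]
force: [-5.5, 1.5, 0.4]
width: 0.014
```

The sideways force comes from the steep gate wedging just before release. Continuing gently.

```bash
python3 -m crank '[[0.001,0,0,0,0,0,0],[0.002,0,0,0,0,0,0],[0.003,0,0,0,0,0,0],[0.003,0,0,0,0,0,0]]'; python3 -m crank '[[0.001,0,0,0,0,0,0],[0.002,0,0,0,0,0,0],[0.003,0,0,0,0,0,0],[0.003,0,0,0,0,0,0]]'
python3 -c "
from h import *
f=grab_frame('scene');store(f,'s6');save(f,'s6',(370,110,430,190),7)
print(get_state()['force'])"
```

```text
t: 11.52
eef_pos: [0.5395, -0.1496, 0.1473]
ee_rot: [-1.298, 1.57, -0.023]
force: [0.8, -0.4, -2.6]
width: 0.0136
t: 12.02
eef_pos: [0.5391, -0.1496, 0.1443]
ee_rot: [1.857, 1.571, 3.132]
force: [-0.3, -0.7, -1.7]
width: 0.0136
[ 0.63826298  0.14986413 -2.65283419]
```

View pics/s6.png

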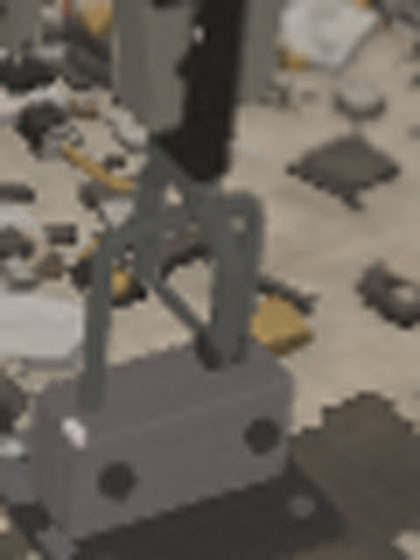

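The gate has sprung shut: the rod lies straight across the mouth, and the force is back to the hook's weight. Tugging up, with gate contact expected near TCP z 0.168.

```bash
python3 -m crank '[[-0.005,0,0,0,0,0,0],[-0.01,0,0,0,0,0,0],[-0.015,0,0,0,0,0,0],[-0.019,0,0,0,0,0,0],[-0.02,0,0,0,0,0,0],[-0.02,0,0,0,0,0,0]]'; python3 -m crank '[[-0.001,0,0,0,0,0,0],[-0.002,0,0,0,0,0,0],[-0.002,0,0,0,0,0,0]]';python3 -m crank '[[-0.001,0,0,0,0,0,0],[-0.0015,0,0,0,0,0,0],[-0.0015,0,0,0,0,0,0]]'
```

```text
t: 12.82
eef_pos: [0.5391, -0.1496, 0.1644]
ee_rot: [-0.293, 1.571, 0.982]
force: [-0.6, -0.7, -2.7]
width: 0.0136
t: 13.2
eef_pos: [0.5392, -0.1496, 0.1664]
ee_rot: [-1.749, 1.571, -0.474]
force: [0.2, -0.0, -1.5]
width: 0.0136
t: 13.58
eef_pos: [0.5392, -0.1496, 0.1679]
ee_rot: [-1.186, 1.571, 0.088]
force: [0.5, -0.4, -2.4]
width: 0.0139
```

```bash
python3 -m crank '[[-0.0005,0,0,0,0,0,0],[-0.001,0,0,0,0,0,0],[-0.001,0,0,0,0,0,0]]';python3 -m crank '[[-0.0005,0,0,0,0,0,0],[-0.001,0,0,0,0,0,0],[-0.001,0,0,0,0,0,0]]'
```

```text
t: 13.95
eef_pos: [0.5392, -0.1496, 0.1689]
ee_rot: [-1.106, 1.571, 0.169]
force: [0.1, -1.9, -1.5]
width: 0.0136
t: 14.32
eef_pos: [0.539, -0.1496, 0.1697]
ee_rot: [1.467, 1.57, 2.741]
force: [0.5, 0.3, -4.5]
width: 0.0137
```

```bash
python3 -m crank '[[-0.0005,0,0,0,0,0,0],[-0.0005,0,0,0,0,0,0]]';python3 -m crank '[[-0.0005,0,0,0,0,0,0],[-0.0005,0,0,0,0,0,0],[-0.0005,0,0,0,0,0,0]]'
```

```text
t: 14.58
eef_pos: [0.5389, -0.1495, 0.17]
ee_rot: [1.539, 1.57, 2.813]
force: [0.9, 0.4, -5.8]
width: 0.0134
t: 14.95
eef_pos: [0.5387, -0.1495, 0.1703]
ee_rot: [1.585, 1.57, 2.86]
force: [1.1, -0.1, -11.6]
width: 0.0137
```

A tug of about 9 N, held by the closed gate. Now lower until the crown meets the bar (TCP about 0.133 expected).

```bash
python3 -m crank '[[0.005,0,0,0,0,0,0],[0.012,0,0,0,0,0,0],[0.02,0,0,0,0,0,0],[0.027,0,0,0,0,0,0],[0.032,0,0,0,0,0,0],[0.034,0,0,0,0,0,0],[0.034,0,0,0,0,0,0]]'; python3 -m crank '[[0.001,0,0,0,0,0,0],[0.0015,0,0,0,0,0,0],[0.0015,0,0,0,0,0,0]]'
```

```text
t: 15.82
eef_pos: [0.5391, -0.1496, 0.1368]
ee_rot: [2.381, 1.571, -2.628]
force: [-0.0, 0.3, -2.5]
width: 0.0138
t: 16.2
eef_pos: [0.5392, -0.1496, 0.1354]
ee_rot: [-1.293, 1.571, -0.018]
force: [-0.3, -0.1, -2.2]
width: 0.0136
```

```bash
python3 -m crank '[[0.001,0,0,0,0,0,0],[0.001,0,0,0,0,0,0],[0.001,0,0,0,0,0,0]]'; python3 -m crank '[[0.001,0,0,0,0,0,0],[0.001,0,0,0,0,0,0],[0.001,0,0,0,0,0,0]]'
```

```text
t: 16.58
eef_pos: [0.5394, -0.1497, 0.1349]
ee_rot: [-1.516, 1.57, -0.241]
force: [-1.5, 0.7, 4.7]
width: 0.0137
t: 16.95
eef_pos: [0.5396, -0.1498, 0.1347]
ee_rot: [-1.619, 1.569, -0.344]
force: [-3.3, 1.6, 10.7]
width: 0.0136
```

```bash
python3 -m crank '[[-0.0008,0,0,0,0,0,0],[-0.0012,0,0,0,0,0,0],[-0.0012,0,0,0,0,0,0]]'; python3 -c "
from h import *
plan([.5388,-.1498,.135],-17)
f=grab_frame('scene');save(f,'s7',(370,110,430,190),7)"
```

```text
t: 17.32
eef_pos: [0.5394, -0.1497, 0.1349]
ee_rot: [-1.548, 1.57, -0.273]
force: [-1.1, 0.4, 5.3]
width: 0.0136
t 17.32 pos [ 0.5394 -0.1497  0.1349] F [-1.09  0.39  5.31] w 0.0136 q6 -1.95
shift [-0.0001  0.0006 -0.0003] turn [0.0006 0.     0.0007] deg 0.1 sg 1  dist 0.001
```

View pics/s7.png

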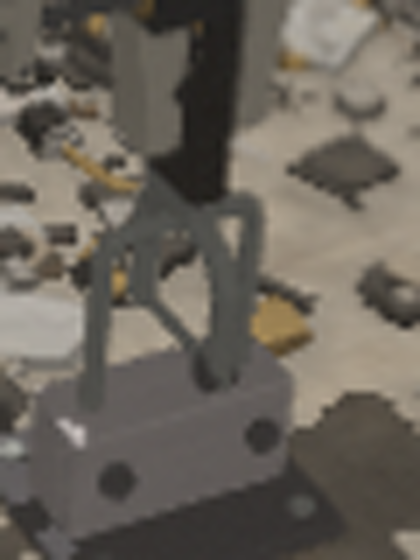

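```bash
python3 -m crank '[[-0.0006,0,0,0,0,0,0],[-0.0006,0,0,0,0,0,0],[-0.0006,0,0,0,0,0,0]]'; python3 -m crank '[[0,0,0,0,0,0,0.18],[0,0,0,0,0,0,0.19],[0,0,0,0,0,0,0.21],[0,0,0,0,0,0,0.23],[0,0,0,0,0,0,0.25],[0,0,0,0,0,0,0.3],[0,0,0,0,0,0,0.3]]'; python3 -c "
from h import *
f=grab_frame('scene');save(f,'s8',(370,110,430,190),7)
f=grab_frame('wrist');save(f,'w8',(250,130,390,300),4)"
```

```text
t: 17.75
eef_pos: [0.5392, -0.1496, 0.135]
ee_rot: [-0.667, 1.571, 0.607]
force: [-0.2, 0.1, 1.7]
width: 0.0134
t: 18.62
eef_pos: [0.5391, -0.1496, 0.1352]
ee_rot: [-1.152, 1.571, 0.123]
force: [0.1, -0.1, 0.5]
width: 0.0261
```

View pics/s8.png

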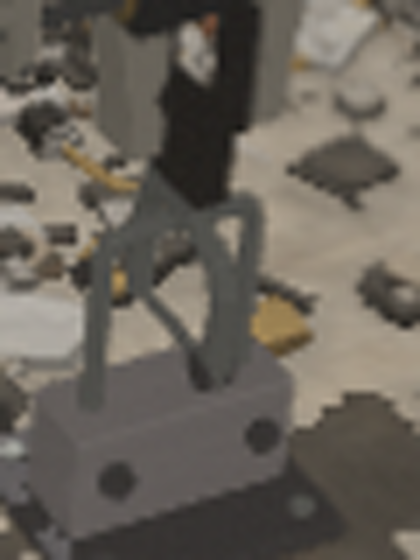

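View pics/w8.png

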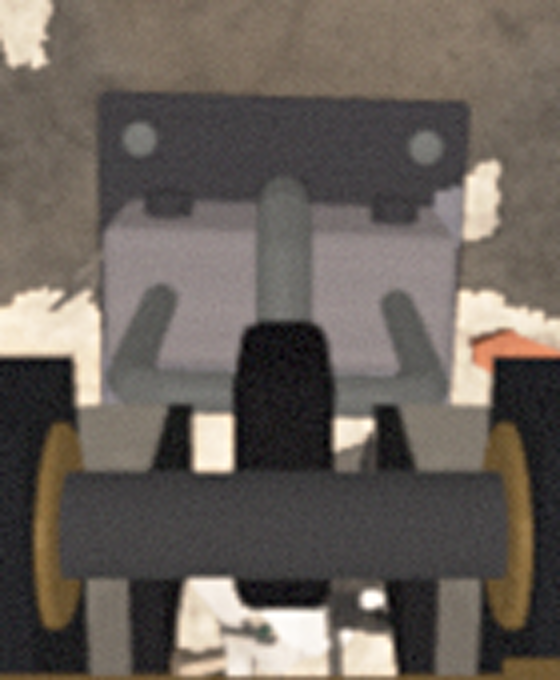

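The hook hangs upright and clear of both fingers. Open further and retreat upward.

```bash
python3 -m crank '[[0,0,0,0,0,0,0.5],[0,0,0,0,0,0,0.6],[0,0,0,0,0,0,0.6],[-0.02,0,0,0,0,0,0.6],[-0.05,0,0,0,0,0,0.6],[-0.09,0,0,0,0,0,0.6],[-0.13,0,0,0,0,0,0.6],[-0.16,0,0,0,0,0,0.6],[-0.16,0,0,0,0,0,0.6],[-0.16,0,0,0,0,0,0.6]]'; python3 -c "
from h import *
f=grab_frame('scene');store(f,'s9');save(f,'s9');save(f,'s9c',(370,110,430,190),7)
f=grab_frame('wrist');save(f,'w9',(230,100,420,250),4)
print(get_state()['force'])"
```

```text
t: 19.98
eef_pos: [0.5388, -0.1495, 0.2945]
ee_rot: [1.299, 1.57, 2.574]
force: [0.2, -1.2, -0.2]
width: 0.0527
[-1.01797375 -0.17179199 -0.57499465]
```

View pics/s9c.png

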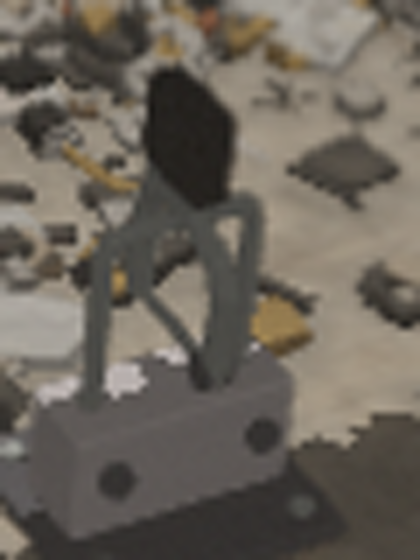

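View pics/w9.png

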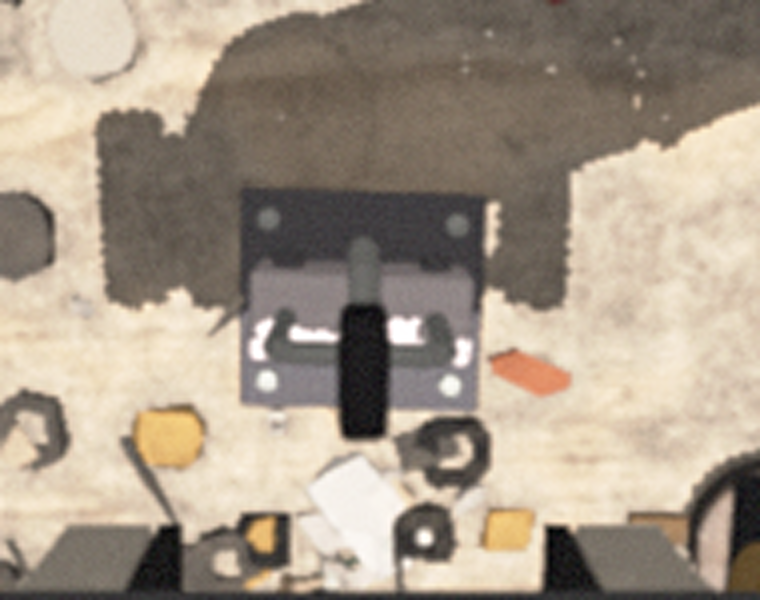

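View pics/s9.png

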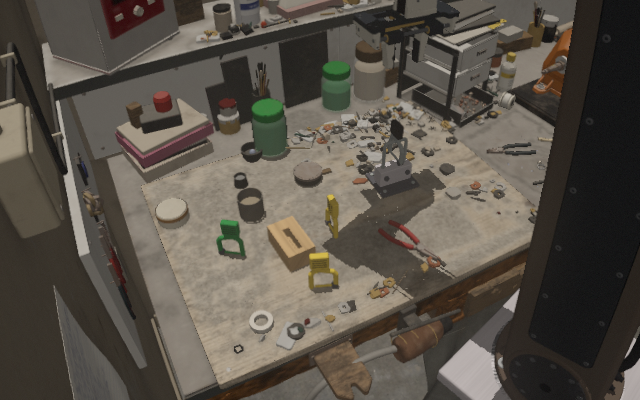

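The hook hangs upright on the bar (scene 399,140), its gate rod straight across the mouth, and the bystanders are where they were. Handing in.

```bash
python3 -m crank '[[0,0,0,0,0,0,0.6],[0,0,0,0,0,0,0.6],[0,0,0,0,0,0,0.6],[0,0,0,0,0,0,0.6]]'; python3 -c "
from h import *
f=grab_frame('scene');g=load('s9');a=f['pixels'][110:190,370:430].astype(int)-g['pixels'][110:190,370:430];print('mean change',abs(a).mean())
print(job_done())"
```

```text
t: 20.58
eef_pos: [0.5391, -0.1496, 0.2951]
ee_rot: [1.982, 1.571, -3.027]
force: [0.5, -0.1, 0.5]
width: 0.0526
mean change 0.7359027777777778
the job is handed in; nothing more can be done
None
```

The snap hook is hanging from the eye's bar with its gate shut, and I handed the job in at about 20.6 s. No verdict is reported.

- **Pressing on:** I took the black-tabbed hook from the rest and felt the bar at TCP z ≈ 0.181, which puts its axis at about 0.118 m. I pressed it down with about 5 N vertically plus a 5.5 N sideways wedge just before the gate snapped. The force then fell back to the hook's own weight, and the picture showed the gate shut.
- **Tug:** I meant about 5 N, but the tug rose to about 9–10 N on the last step. The closed gate held.
- **Setting down:** The crown met the bar with about 12 N, more than I wanted but under the 20 N limit. I backed off to about 3 N before letting go.
- **Last checks:** The final pictures show the hook upright on the bar and still, and the bystanders look unmoved. The gripper is about 16 cm above where it let go, with no contact force. No check failed. My camera estimates of the bar's position disagreed by up to about 2 mm, within the 6 mm allowed.

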